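# Lock the tipping pail

### The job

Before the steel pail on the tipping stand is filled it must be locked: push its lever slowly away from the robot until the hole hidden in its shaft comes under the red-headed locking pin and the pin drops in, then press the pin fully home, its red head down on the green housing. Leave the other things on the bench where they are.

Things in the scene. Friction and masses are not known exactly. Their poses are not given: they have to be found in the camera images.
- stand: The tipping stand, fixed to the bench: grey base plate 150 x 380 x 10 mm with a green housing block (66 mm along x, 56 mm along y, top 166 mm above the bench) and a green post 245 mm to its -y side. Origin: on the bench straight under the pin's vertical bore, in the middle of the housing. z up, y along the horizontal shaft, x across it, away from the robot (within 0.25 rad)
- shaft (a point): Point on the shaft's axis inside the housing, under the pin, 105 mm above the bench. The shaft is 40 mm thick and lies along the stand's y; the steel pail (130 mm wide, 120 mm high) is on it at y = -135 mm, the lever on its other end at y = +115 mm. Its cross-hole is 18 mm wide and hidden in the housing
- pail (a joint): Angle of lever, shaft and pail together, rad: 0 = lever and pail upright, negative = lever leaning to the stand's -x (to the robot), as it starts (-0.55 to -0.35); range -0.7 to 0.7. Stays where left; 1 to 3 N at the grip turns it. The hole lines up somewhere between -0.05 and 0.3, each time different: the pin drops and the lever goes hard; do not force it (10 N is plenty)
- lever_end (a point): Centre of the free end of the lever, 135 mm from the shaft axis; the last 75 mm of the lever is a smooth black plastic grip 26 mm thick, the rest a yellow bar 16 mm thick
- pin_top (a point): Centre of the top of the pin's red head. Loose upright pin: greased steel shank 14 mm thick, 107 mm long, head 42 mm wide, 22 mm high, in the housing's 16 mm bore. At first its foot rests on the shaft and this point is 254 mm above the bench; dropped into the hole, about 210 mm; home (head on the housing), 188 mm. The last 22 mm are stiff, 6 to 12 N, and it stays where pressed
- jar_a: Bystander: honey jar, 70 mm wide, 95 mm high, origin at its underside
- jar_b: Bystander: honey jar like the other
- smoker: Bystander: steel bee smoker with wooden bellows, 185 mm high, 135 mm long, origin under its can
- hive_tool: Bystander: flat yellow steel hive tool, 245 mm long, 6 mm thick, lying on the bench
- frame: Bystander: wooden comb frame lying flat, 340 x 170 x 28 mm, origin in its middle on the bench
- brush: Bystander: brush with a wooden handle lying on the bench
Not all that is in view belongs to the job. There is more than one size of the part that bears pin_top; the job needs the smallest.

How it is judged:
By the outcome, as a careful person would: the job done as asked, in the order asked, and still so for the second after the job is handed in, with the robot touching nothing.
It also fails if it takes over 42 s, if anything falls off the work surface, if the arm or the gripper's body presses on something with over 40 N, if the wrist force passes 120 N, or if a joint passes its speed limit or range.

### The arm

A 6-joint arm with a two-finger parallel gripper is mounted at the origin on the work surface. World frame = base frame: x ahead of the robot, y to its left, z up, the work surface at z = 0. Lengths are in mm, angles in rad, forces in N, time in s.
With the tool pointing down it reaches from about 300 to 775 mm from the base axis. Payload 14.6 kg.
Tool frame: the origin (TCP) lies at the very end of the fingers, on their centre line; the grasp point (between the pads) lies 19 mm behind it; z points along the fingers, y is the line along which they close (so a half turn about z gives the same grasp; the last joint's range is limited). The gripper opens to 94 mm and grips with 3 to 60 N. Pads are 16 mm wide; open, the fingers measure 119 mm over their backs; the gripper's body (75 mm by 177 mm) begins 78 mm behind the grasp point.
Start: joints at [1.147, 0.3, 1.521, -0, 1.321, -0.067], TCP at [192.099, 515.351, 166.646] pointing down, gripper open.
Joint ranges: [-3.03, 3.03], [-0.79, 2.21], [0.23, 2.52], [-1.04, 4.18], [0, 3.07], [-2.55, 2.55]. Speed limits (rad/s): [2.22, 2.22, 2.57, 3.14, 3.14, 3.14].

### API

Orientations are given as [roll, pitch, yaw] about the fixed x, y, z axes, in that order (R = Rz(yaw) Ry(pitch) Rx(roll)).
In Python, from cell import manip, eyes, ticket gives the robot as it stands. The module is installed in compiled form; this text tells all that it offers.
- The arm moves only by the tool arm_command, never from a script. Its argument "plan" is a list of rows, each a list of 5 numbers: the opening, from -1 (shut) to 1 (fully open), then the shift along the tool's x, y, z in m, then the turn about the tool's z in rad. In form: [[jaw, dx, dy, dz, roll], ...]. A call has 1 to 20 rows; each row shifts and turns the commanded pose from where the row before left it, along the tool's axes as they then stand; what a row does not reach is not made up. A row lasts 1/8 s, in which the tool goes at most 62.5 mm and 10.7 degrees, less where a joint would pass 70% of its speed; a pose out of reach is approached as far as the arm can. A call is refused whole if a number of a shift passes 0.0625 or a number of a turn 0.188, either way. A call with a gripper value outside its range is refused whole. The fingers move at their own pace and stop on an object; "newtons" is the grip in N (left out, the last holds). Time passes only in rows, so rows that do not move let the fingers close. It gives the time, the measured TCP pose, the force, the opening and the grip force at its end, in the units of the state.
- manip.read_state(): the state, without advancing time (a new reading comes with each control period).
- eyes.camera(name): name is "scene" or "top" or "wrist"; returns a dict with "img" (420x560x3 uint8, blue, green, red), "z_map" (420x560 float32, mm along the optical axis (not along the pixel's ray), 0 where there is no reading), "fx", "fy", "cx", "cy" (pixels), "dist" ([k1, k2, p1, p2, k3] as OpenCV has them; the pictures are not rectified), "eye" and "orientation" of the camera in the world. Camera axes: x right, y down, z forward; pixel columns grow to the right and rows downward; lengths in mm; the calibration is good to about 2 mm. A picture is of the moment at which its call begins.
- ticket.sign_off(): hands the job in; it is judged then, once.
The state is a dict: "clock": time; "joints": joint angles; "qd": joint speeds; "effort": joint torques, N m; "eef_pos": TCP position; "eef_rot": TCP orientation; "wrist_force": force on the tool from outside, world axes, zero at the start; "moment": the same for the moment, N m; "finger_gap": finger opening in mm; "finger_force": force on a finger pad.
Only numpy, scipy, OpenCV 4.12 (cv2) and the standard library are available. Lean on these libraries where they do the work, as an engineer would, in place of code of your own. Each camera call takes 0.05 s, during which the arm holds its last target. There are 200 camera calls.

## Working session

There is one attempt and no reset: what is moved stays moved. The work goes in short steps, Python scripts to look and compute and a tool call to move; the robot and the scene stay as the last step left them, time stands still between calls to the robot, and variables do not carry over. Pictures are saved under pics/ and viewed, at most 10 in all, crops included, and the job is handed in when it is done.

Besides the shell and the picture viewer there is one more tool, called after "Call:" as a command line: name --pt "numbers of a row" for each row, then --argument value for the rest. arm_command: Moves the arm, as the interface text tells. Its arguments: {"type":"object","properties":{"plan":{"type":"array"},"newtons":{"type":"number"}},"required":["plan"]}

```bash
mkdir -p pics; cat > h.py <<'E'
import numpy as np, cv2, pickle
from scipy.spatial.transform import Rotation as R
from cell import manip, eyes, ticket
def cam(n):
    c=eyes.camera(n); pickle.dump(c,open(f'{n}.pkl','wb')); return c
def load(n): return pickle.load(open(f'{n}.pkl','rb'))
def rot(c):
    o=np.array(c['orientation'],float)
    return o if o.shape==(3,3) else R.from_euler('xyz',o).as_matrix()
def ray(c,u,v):
    K=np.array([[c['fx'],0,c['cx']],[0,c['fy'],c['cy']],[0,0,1]])
    p=cv2.undistortPoints(np.array([[[u,v]]],float),K,np.array(c['dist'],float))[0,0]
    return np.array(c['eye'],float),rot(c)@np.array([p[0],p[1],1])
def onz(c,u,v,z):
    e,d=ray(c,u,v); return e+d*(z-e[2])/d[2]
def pts(c,m):
    v,u=np.nonzero(m&(c['z_map']>0)); K=np.array([[c['fx'],0,c['cx']],[0,c['fy'],c['cy']],[0,0,1]])
    p=cv2.undistortPoints(np.stack([u,v],1).astype(float)[:,None],K,np.array(c['dist'],float))[:,0]
    z=c['z_map'][v,u][:,None]
    return np.array(c['eye'])+(np.c_[p,np.ones(len(p))]*z)@rot(c).T
E
python3 - <<'E'
from h import *
for n in ['scene','top']:
    c=cam(n); cv2.imwrite(f'pics/{n}0.png',c['img']); print(n,c['eye'],c['orientation'],c['fx'])
print(manip.read_state())
E
```

```text
scene [1388.52546874 -201.14684266  806.98243984] [-2.22796151 -0.00359942  1.37966898] 379.44959008379084
top [ 326.69874954  -56.40349401 1502.76227221] [-2.97612336  0.00379554 -1.59158128] 494.01409065008454
{'clock': 0.1, 'joints': array([ 1.14739884e+00,  3.00395590e-01,  1.52150850e+00, -6.62182730e-06,
        1.32065919e+00, -6.66028033e-02]), 'qd': array([ 2.26599289e-04, -9.24157989e-04, -4.33650407e-03, -6.46321290e-04,
        4.53319623e-05,  1.46987887e-04]), 'effort': array([ 7.30232823e-04, -5.32642114e+01, -3.53283763e+01,  7.09270779e-02,
        2.34931230e-02, -8.87187275e-05]), 'eef_pos': array([191.99969231, 515.12353918, 166.15846012]), 'eef_rot': array([-3.14062375e+00, -5.81989967e-05,  2.78479959e+00]), 'wrist_force': array([ 0.42042491,  0.98149195, -0.14387132]), 'moment': array([0.01980479, 0.018118  , 0.00200522]), 'finger_force': 0.0, 'finger_gap': 93.82833292670736}
```

View pics/scene0.png

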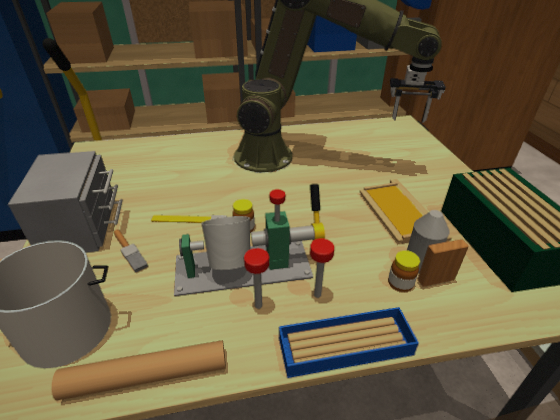

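View pics/top0.png

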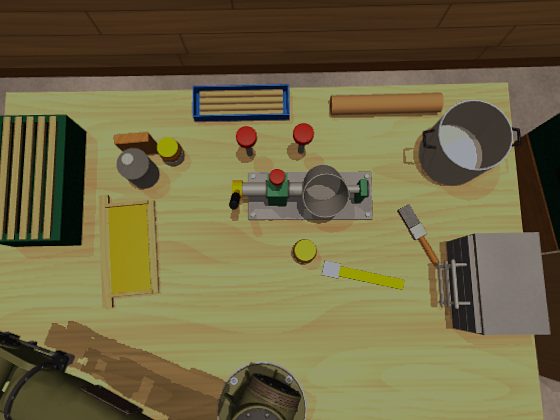

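The scene image shows three red-headed pins: (278,197) in the green housing, (257,262) and (322,250) standing loose on the bench. In the top image they are at (277,177), (303,133) and (246,136). The lever's black grip is at (315,195) in the scene and (234,201) in top. The description fits the pin in the housing, which is also the smallest. I'll measure and check it in a crop.

```bash
python3 - <<'E'
from h import *
for n in ['scene','top']:
    c=load(n); hsv=cv2.cvtColor(c['img'],cv2.COLOR_BGR2HSV)
    red=(((hsv[...,0]<6)|(hsv[...,0]>174))&(hsv[...,1]>170)&(hsv[...,2]>90)).astype(np.uint8)
    k,l,s,ce=cv2.connectedComponentsWithStats(red)
    for i in range(1,k):
        if s[i,4]>60:
            p=pts(c,l==i); zt=np.percentile(p[:,2],95); t=p[p[:,2]>zt-6]
            print(n,'red',s[i],ce[i].round(),'top z',zt.round(),'mean',t.mean(0).round(1),'ext',np.ptp(t,0).round(1))
    green=(hsv[...,0]>60)&(hsv[...,0]<90)&(hsv[...,1]>90)
    roi=np.zeros_like(green); 
    if n=='scene': roi[180:285,170:300]=1
    else: roi[160:225,225:380]=1
    k,l,s,ce=cv2.connectedComponentsWithStats((green&roi).astype(np.uint8))
    for i in range(1,k):
        if s[i,4]>40:
            p=pts(c,l==i); t=p[abs(p[:,2]-166)<4]
            print(n,'green',s[i],'zmax',np.percentile(p[:,2],98).round(),'n',len(t),t.mean(0).round(1) if len(t) else '')
            if len(t)>20: print(cv2.minAreaRect(t[:,:2].astype(np.float32)))
    roi[:]=0
    if n=='scene': roi[178:240,300:332]=1
    else: roi[175:220,222:248]=1
    for nm,m in [('blk',(hsv[...,2]<60)),('yel',(hsv[...,0]>20)&(hsv[...,0]<32)&(hsv[...,1]>200)&(hsv[...,2]>100))]:
        p=pts(c,m&roi); p=p[p[:,2]>60]; 
        print(n,nm,len(p)); 
        if len(p): print(np.percentile(p,[2,50,98],axis=0).round(1))
c=load('scene'); im=c['img'][170:300,165:345]; cv2.imwrite('pics/crop.png',cv2.resize(im,None,fx=4,fy=4,interpolation=cv2.INTER_CUBIC))
E
```

```text
scene red [270 190  15  12 133] [277. 195.] top z 256.0 mean [628.9 -56.8 253.7] ext [35.9 37.3  6.7]
scene red [311 239  23  22 367] [322. 248.] top z 185.0 mean [762.1  25.9 183.3] ext [51.5 55.9  7.3]
scene red [244 249  25  23 420] [256. 259.] top z 185.0 mean [ 767.1 -132.6  183.2] ext [54.3 56.1  7.9]
scene green [ 266  212   23   57 1061] zmax 168.0 n 267 [628.6 -57.9 166.3]
((623.03515625, -57.69693374633789), (54.54416275024414, 64.90887451171875), 89.10594177246094)
scene green [182 235  13  43 345] zmax 132.0 n 0 
scene blk 208
[[564.2  48.  164.2]
 [582.1  57.2 194.7]
 [599.1  69.4 223.7]]
scene yel 186
[[600.1  45.9 106.8]
 [631.5  57.8 128.5]
 [648.5  70.1 155.9]]
top red [293 123  20  20 309] [303. 133.] top z 187.0 mean [ 761.8 -131.5  183.7] ext [56.6 50.6  8.3]
top red [236 126  20  20 311] [246. 136.] top z 187.0 mean [756.5  26.6 184.2] ext [55.2 52.8  8.4]
top red [270 169  15  15 175] [277. 176.] top z 257.0 mean [622.9 -56.8 254.6] ext [38.4 36.5  8.2]
top green [267 173  21  33 442] zmax 171.0 n 226 [607.2 -57.  165.8]
((620.076416015625, -58.07121658325195), (52.782470703125, 66.23323059082031), 88.94488525390625)
top green [355 179  12  24 193] zmax 134.0 n 0 
top blk 140
[[547.6  46.7 168.4]
 [568.1  57.9 214.2]
 [597.7  70.1 228.3]]
top yel 120
[[603.3  45.8 116.9]
 [624.4  56.9 128.4]
 [646.2  71.4 145.8]]
```

View pics/crop.png

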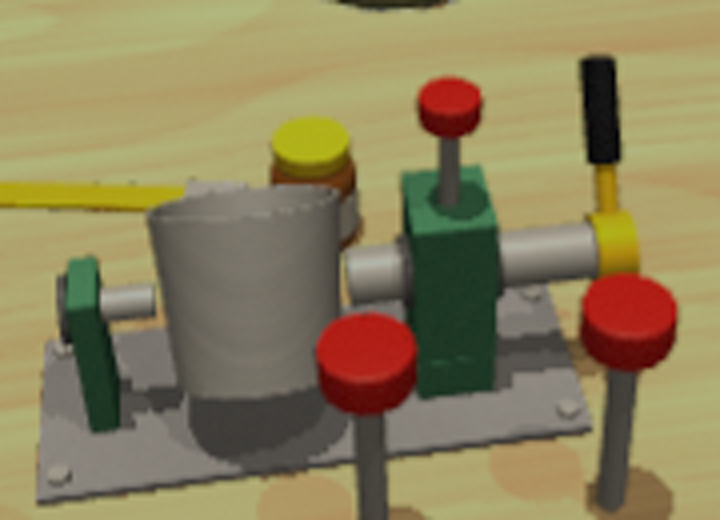

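The crop shows the small red head (450,105) on its thin shank in the green housing, with the lever's black grip at (600,110). The two larger pins stand loose in front.

Measured values: pin top at (623,-57,254) with the head about 38 mm wide, lever end at about (557,57,223), angle about -0.5, stand yaw about 0. These agree with the given sizes. Next I turn the tool, close the gripper and go to a point before the lever.

Call:
arm_command --pt "-1 0 0 0 0.173" --pt "-1 0 0 0 0.173" --pt "-1 0 0 -0.01 0.173" --pt "-1 0 0 -0.01 0.173" --pt "-1 0 0 0 0.173" --pt "-1 0 0 0 0.173" --pt "-1 0 0 0 0.173" --pt "-1 -0.046 0.032 0 0" --pt "-1 -0.046 0.032 0 0" --pt "-1 -0.046 0.032 0 0" --pt "-1 -0.046 0.032 0 0" --pt "-1 -0.046 0.032 0 0" --pt "-1 -0.046 0.032 0 0" --pt "-1 -0.046 0.032 0 0" --pt "-1 -0.046 0.032 0 0" --pt "-1 -0.046 0.032 0 0" --pt "-1 -0.046 0.03 0 0" --newtons 20

```text
clock: 2.22
eef_pos: [512.2, 54.6, 186.4]
eef_rot: [-3.141, -0.0, 1.574]
wrist_force: [0.5, 1.1, 0.3]
finger_gap: 0.2
finger_force: 0.0
```

Call:
arm_command --pt "-1 0.003 0.006 0 0" --pt "-1 0 0.006 0 0" --pt "-1 0 0.004 0 0" --pt "-1 0 0.003 0 0" --pt "-1 0 0.003 0 0" --pt "-1 0 0.003 0 0" --pt "-1 0 0.003 0 0" --pt "-1 0 0.003 0 0" --pt "-1 0 0.003 0 0" --pt "-1 0 0.003 0 0" --pt "-1 0 0.003 0 0" --pt "-1 0 0.003 0 0" --pt "-1 0 0.003 0 0" --pt "-1 0 0.003 0 0" --pt "-1 0 0.003 0 0" --pt "-1 0 0.003 0 0" --pt "-1 0 0.003 0 0" --pt "-1 0 0.003 0 0" --pt "-1 0 0.003 0 0"

```text
clock: 4.6
eef_pos: [576.9, 59.2, 193.5]
eef_rot: [3.133, 0.0, 1.574]
wrist_force: [-19.8, -4.2, 53.6]
finger_gap: 0.2
finger_force: 29.1
```

```bash
cat >> h.py <<'E'
def head(n='top'):
    c=cam(n); hsv=cv2.cvtColor(c['img'],cv2.COLOR_BGR2HSV)
    red=(((hsv[...,0]<6)|(hsv[...,0]>174))&(hsv[...,1]>150)&(hsv[...,2]>60))
    p=pts(c,red); p=p[(abs(p[:,1]+57)<35)&(abs(p[:,0]-623)<40)]
    print(n,'head',len(p),np.percentile(p,[5,50,95],axis=0).round(1).tolist() if len(p) else '')
    return c
E
python3 - <<'E'
from h import *
head('top');c=head('scene'); cv2.imwrite('pics/s1.png',c['img'][150:310,150:370].repeat(3,0).repeat(3,1))
E
```

```text
top head 187 [[597.0, -72.4, 249.3], [612.8, -56.7, 253.1], [629.1, -41.2, 257.4]]
scene head 186 [[605.5, -73.9, 237.2], [626.4, -57.6, 252.2], [634.5, -40.3, 255.7]]
```

View pics/s1.png

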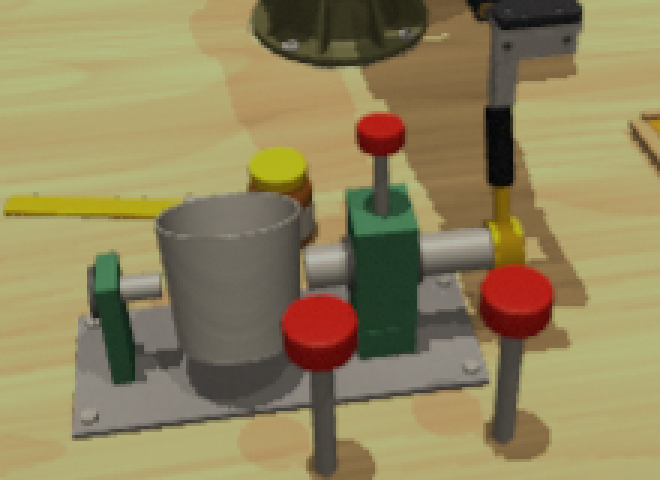

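The picture shows the lever still leaning, with its grip at (500,145) just under the gripper finger, and the pin still up at (381,133). The wrist force is too high, so I back off and measure the contact.

Call:
arm_command --pt "-1 0 -0.004 0 0" --pt "-1 0 -0.006 0 0" --pt "-1 0 -0.02 0 0" --pt "-1 0 -0.03 0 0"

```text
clock: 5.2
eef_pos: [515.1, 59.3, 186.5]
eef_rot: [3.142, -0.0, 1.574]
wrist_force: [0.0, 0.4, 0.4]
finger_gap: 0.3
finger_force: 0.0
```

```bash
python3 - <<'E'
from h import *
for n in ['scene','top']:
    c=cam(n); hsv=cv2.cvtColor(c['img'],cv2.COLOR_BGR2HSV)
    p=pts(c,(hsv[...,2]<75)); p=p[(abs(p[:,1]-57.5)<20)&(p[:,2]>125)&(p[:,2]<260)&(p[:,0]>530)]
    print(n,len(p))
    a=p[:,[0,2]]-[622,105]
    r=np.hypot(*a.T); th=np.arctan2(a[:,0],a[:,1])
    print(np.percentile(r,[2,50,98]),np.percentile(th,[2,25,50,75,98]).round(3), np.percentile(p,[2,50,98],axis=0).round(0).tolist())
    im=c['img']; im=im[150:270,250:370] if n=='scene' else im[140:260,190:310]
    cv2.imwrite(f'pics/{n}2.png',cv2.resize(im,(480,480)))
a,b=[cv2.imread(f'pics/{n}2.png') for n in ['scene','top']]; cv2.imwrite('pics/both2.png',np.hstack([a,b])[:,:800+160][:, :960].copy() if 0 else cv2.resize(np.hstack([a,b]),(800,400)))
E
```

```text
scene 230
[ 63.35278367  99.82874899 134.87233797] [-0.443 -0.393 -0.369 -0.344 -0.281] [[568.0, 47.0, 165.0], [586.0, 56.0, 198.0], [603.0, 70.0, 229.0]]
top 7
[125.79712704 131.11542163 135.06517848] [0.969 1.005 1.041 1.048 1.075] [[731.0, 38.0, 165.0], [733.0, 42.0, 173.0], [739.0, 49.0, 180.0]]
```

View pics/both2.png

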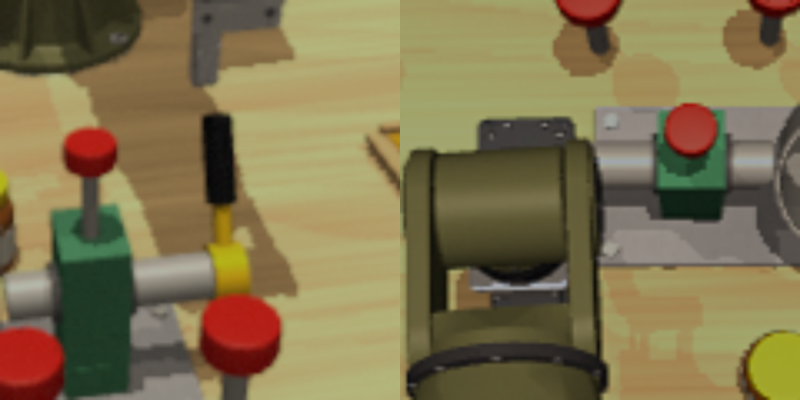

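In the left half the lever is at (218,160), still leaning at about -0.5, and the finger is at (205,60). In the right half the arm covers the lever from above. The force direction suggests the lever's end caught under part of the gripper, so I'll check the finger geometry.

```bash
python3 - <<'E'
from h import *
c=load('scene')
p=pts(c,np.ones((420,560),bool)); p=p[(abs(p[:,1]-59)<60)&(p[:,0]>400)&(p[:,0]<620)&(p[:,2]>175)&(p[:,2]<330)]
for z in range(180,330,10):
    q=p[(p[:,2]>=z)&(p[:,2]<z+10)]
    if len(q): print(z,len(q),q.min(0).round(0)[:2],q.max(0).round(0)[:2])
c=cam('wrist'); print(c['eye'],c['orientation'],manip.read_state()['eef_pos']); cv2.imwrite('pics/w3.png',c['img'])
E
```

```text
180 36 [582.  46.] [600.  67.]
190 34 [568.  47.] [592.  70.]
200 41 [568.  46.] [592.  70.]
210 41 [564.  46.] [584.  72.]
220 43 [510.  47.] [578.  68.]
230 24 [501.  50.] [574.  68.]
240 25 [510.  51.] [528.  68.]
250 27 [511.  50.] [529.  70.]
260 26 [508.  50.] [530.  69.]
270 28 [507.  50.] [530.  68.]
280 5 [526.  50.] [528.  64.]
320 80 [438.  26.] [598.  92.]
[513.97672453 137.1136557  404.81716765] [ 2.87141695e+00 -1.16714978e-04  3.59999783e-03] [515.28102133  59.38955653 187.19040998]
```

View pics/w3.png

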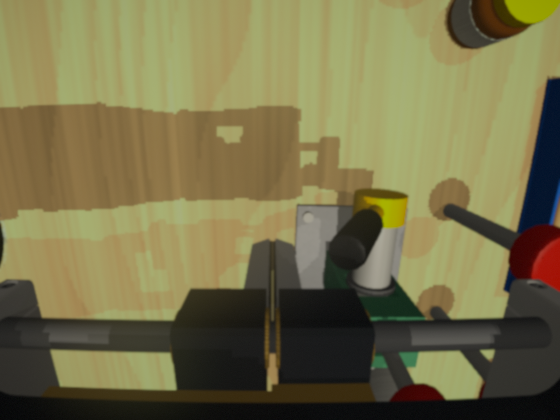

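The wrist view shows the closed finger tips at (270,245), with the lever grip (355,235) beyond them. The depth data shows the real finger ends at z ≈ 222 and the body at ≈ 320, while the state says 187 and 284. The reported z is therefore about 36 mm low, and the finger had landed on top of the lever end. I lower the tool and verify.

Call:
arm_command --pt "-1 0 0 0.012 0" --pt "-1 0 0 0.012 0" --pt "-1 0 0 0.012 0" --pt "-1 0 0 0 0"

```text
clock: 5.85
eef_pos: [515.0, 59.3, 149.3]
eef_rot: [-3.139, 0.0, 1.574]
wrist_force: [0.7, 0.6, -0.7]
finger_gap: 0.4
finger_force: 0.0
```

```bash
python3 - <<'E'
from h import *
c=cam('scene')
p=pts(c,np.ones((420,560),bool)); p=p[(abs(p[:,1]-59)<15)&(p[:,0]>400)&(p[:,0]<545)&(p[:,2]>120)&(p[:,2]<330)]
for z in range(120,300,6):
    q=p[(p[:,2]>=z)&(p[:,2]<z+6)]
    if len(q): print(z,len(q),np.median(q,0).round(0))
# project a few candidate tip points
K=np.array([[c['fx'],0,c['cx']],[0,c['fy'],c['cy']],[0,0,1]])
rv=cv2.Rodrigues(rot(c).T)[0]; t=-rot(c).T@np.array(c['eye'])
s=manip.read_state(); print(s['eef_pos'])
for z in (150,187): print(z,cv2.projectPoints(np.array([[527.,59,z]]),rv,t,K,np.array(c['dist']))[0].ravel())
cv2.imwrite('pics/s4.png',cv2.resize(c['img'][130:250,260:380],(600,600)))
E
```

```text
186 3 [517.  55. 190.]
192 6 [521.  51. 196.]
198 7 [524.  51. 203.]
204 16 [526.  56. 208.]
210 17 [527.  58. 214.]
216 16 [526.  54. 219.]
222 16 [526.  57. 225.]
228 15 [526.  57. 230.]
234 15 [527.  56. 237.]
240 2 [529.  64. 241.]
288 5 [442.  49. 290.]
294 3 [443.  46. 297.]
[515.3756109   59.29506066 150.11793116]
150 [309.39395997 198.77033155]
187 [310.07807756 188.35885474]
```

View pics/s4.png

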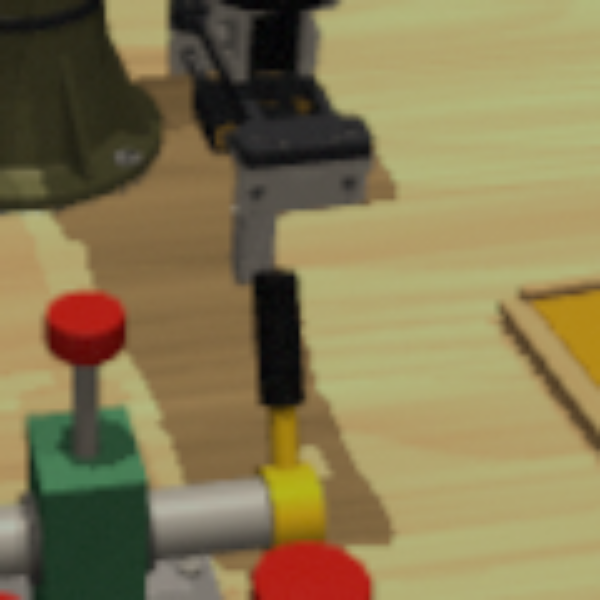

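The picture shows the finger tip at (250,280), about z 189, now behind the grip top at (275,275). The offset of about +39 mm is confirmed. I go 10 mm lower and push slowly.

Call:
arm_command --pt "-1 0 0.003 0.005 0" --pt "-1 0 0.003 0.005 0" --pt "-1 0 0.004 0 0" --pt "-1 0 0.004 0 0" --pt "-1 0 0.003 0 0" --pt "-1 0 0.003 0 0" --pt "-1 0 0.003 0 0" --pt "-1 0 0.003 0 0" --pt "-1 0 0.003 0 0" --pt "-1 0 0.003 0 0" --pt "-1 0 0.003 0 0" --pt "-1 0 0.003 0 0"

```text
clock: 7.4
eef_pos: [553.7, 59.4, 140.7]
eef_rot: [-3.142, -0.0, 1.574]
wrist_force: [-1.9, 0.8, 1.7]
finger_gap: 0.5
finger_force: 0.9
```

Force is low and the lever is turning, so I continue.

Call:
arm_command --pt "-1 0 0.003 0 0" --pt "-1 0 0.003 0 0" --pt "-1 0 0.003 0 0" --pt "-1 0 0.003 0 0" --pt "-1 0 0.003 0 0" --pt "-1 0 0.003 0 0" --pt "-1 0 0.003 0 0" --pt "-1 0 0.003 0 0" --pt "-1 0 0.003 0 0" --pt "-1 0 0.003 0 0" --pt "-1 0 0.003 0 0"

```text
clock: 8.78
eef_pos: [586.7, 59.6, 140.6]
eef_rot: [-3.142, 0.0, 1.574]
wrist_force: [-1.3, -0.4, 1.1]
finger_gap: 0.6
finger_force: 0.7
```

```bash
cat >> h.py <<'E'
def lever():
    c=load('scene'); hsv=cv2.cvtColor(c['img'],cv2.COLOR_BGR2HSV)
    p=pts(c,(hsv[...,2]<75)); p=p[(abs(p[:,1]-57.5)<16)&(p[:,2]>160)&(p[:,2]<245)&(p[:,0]>540)]
    a=p[:,[0,2]]-[622,105]; print('lever n',len(p),'angle~',(np.median(np.arctan2(a[:,0],a[:,1])-np.arcsin(12/np.hypot(*a.T)))).round(3))
E
python3 -c "
from h import *
head('scene');lever()"
```

```text
scene head 186 [[606.5, -74.1, 235.3], [626.8, -57.7, 251.4], [634.7, -40.6, 254.8]]
lever n 233 angle~ -0.096
```

Lever at about -0.1 and the pin is still up. From here I take short, slow steps.

Call:
arm_command --pt "-1 0 0.002 0 0" --pt "-1 0 0.002 0 0" --pt "-1 0 0.002 0 0" --pt "-1 0 0.002 0 0" --pt "-1 0 0.002 0 0"

```text
clock: 9.45
eef_pos: [596.6, 59.6, 140.7]
eef_rot: [3.142, 0.0, 1.574]
wrist_force: [-0.3, -0.0, 2.0]
finger_gap: 0.7
finger_force: 0.4
```

```bash
python3 -c "
from h import *
head('scene');lever()"
```

```text
scene head 184 [[612.4, -73.5, 201.8], [634.0, -57.7, 218.1], [642.7, -41.5, 220.6]]
lever n 222 angle~ -0.021
```

Call:
arm_command --pt "-1 0 0 0 0" --pt "-1 0 0 0 0"

```text
clock: 9.75
eef_pos: [596.5, 59.6, 140.6]
eef_rot: [3.142, -0.0, 1.574]
wrist_force: [-0.3, 0.9, -0.5]
finger_gap: 0.3
finger_force: 0.0
```

```bash
python3 -c "
from h import *
head('scene');c=head('top');lever(); c=load('scene'); cv2.imwrite('pics/s5.png',cv2.resize(c['img'][170:270,240:340],(600,600)))"
```

```text
scene head 178 [[609.0, -73.3, 191.0], [630.9, -58.3, 208.2], [639.2, -41.5, 211.0]]
top head 175 [[601.4, -72.8, 203.2], [617.2, -56.7, 208.2], [633.8, -40.7, 212.4]]
lever n 222 angle~ -0.019
```

View pics/s5.png

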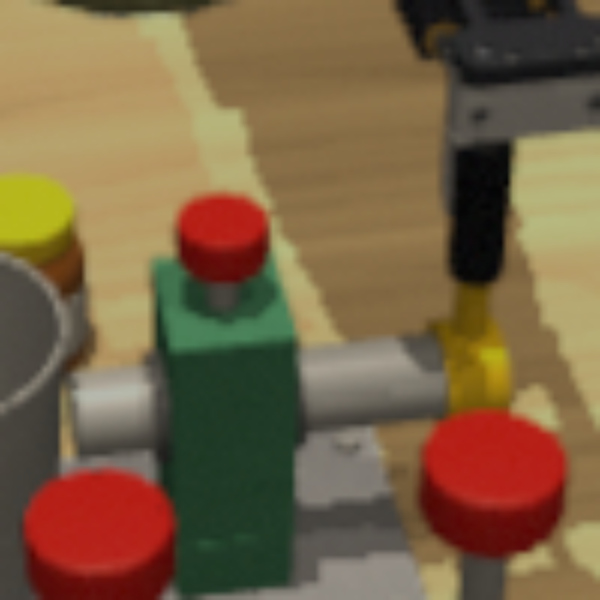

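The pin has dropped to about 210 mm: its red head is at (222,235), close over the housing. I retreat, rise and move over the head.

Call:
arm_command --pt "-1 0 -0.012 0 0" --pt "-1 0 -0.012 0 0" --pt "-1 0 -0.012 0 0" --pt "-1 0 0 -0.025 0" --pt "-1 0 0 -0.025 0" --pt "-1 0 0 -0.025 0" --pt "-1 0 0 -0.025 0" --pt "-1 -0.029 0.0155 0 0" --pt "-1 -0.029 0.0155 0 0" --pt "-1 -0.029 0.0155 0 0" --pt "-1 -0.029 0.0155 0 0" --pt "-1 0 0 0.015 0" --pt "-1 0 0 0.01 0" --pt "-1 0 0 0 0"

```text
clock: 11.6
eef_pos: [622.1, -55.4, 214.8]
eef_rot: [-3.14, -0.0, 1.575]
wrist_force: [0.7, 0.3, 0.1]
finger_gap: 0.3
finger_force: 0.0
```

```bash
python3 - <<'E'
from h import *
c=head('scene'); lever()
p=pts(c,np.ones((420,560),bool)); p=p[(abs(p[:,1]+57)<15)&(p[:,0]>590)&(p[:,0]<650)&(p[:,2]>195)&(p[:,2]<330)]
for z in range(198,310,6):
    q=p[(p[:,2]>=z)&(p[:,2]<z+6)]
    if len(q): print(z,len(q),np.median(q,0).round(0),q.min(0).round(),q.max(0).round())
cv2.imwrite('pics/s6.png',cv2.resize(c['img'][150:250,220:320],(600,600)))
E
```

```text
scene head 184 [[608.4, -73.8, 190.3], [630.6, -57.9, 207.8], [639.5, -40.9, 210.9]]
lever n 222 angle~ -0.018
198 16 [637. -60. 201.] [632. -70. 199.] [641. -45. 203.]
204 89 [623. -57. 209.] [600. -72. 204.] [642. -42. 210.]
210 27 [627. -58. 211.] [609. -71. 210.] [640. -44. 212.]
252 3 [626. -61. 255.] [625. -64. 255.] [626. -59. 256.]
258 9 [630. -60. 262.] [612. -64. 259.] [634. -47. 264.]
264 17 [634. -58. 268.] [613. -64. 264.] [637. -48. 270.]
270 22 [633. -58. 273.] [612. -64. 270.] [636. -45. 276.]
276 16 [633. -54. 278.] [613. -64. 277.] [637. -45. 281.]
282 22 [634. -57. 285.] [616. -65. 282.] [635. -45. 287.]
288 20 [634. -55. 291.] [615. -65. 288.] [637. -45. 294.]
294 18 [634. -58. 297.] [627. -64. 295.] [636. -45. 300.]
300 18 [635. -54. 304.] [627. -64. 300.] [638. -46. 306.]
306 1 [636. -63. 307.] [636. -63. 307.] [636. -63. 307.]
```

View pics/s6.png

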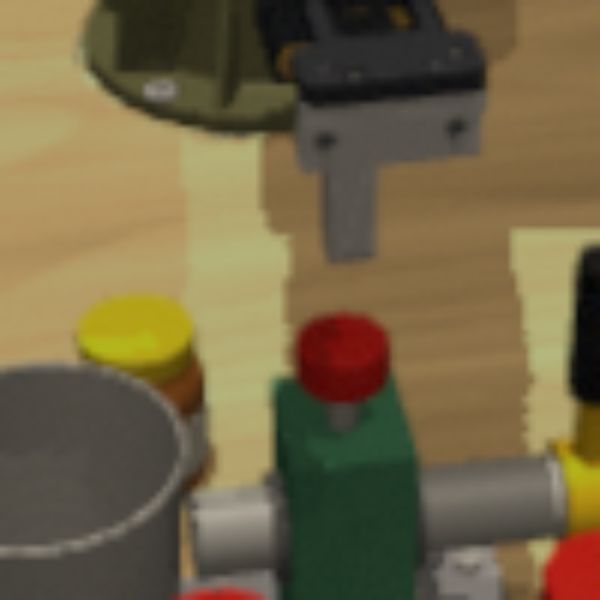

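The closed fingers (350,250) are centred over the red head (343,355), with the tip at z ≈ 254. I descend to contact at a reported z of about 171.

Call:
arm_command --pt "-1 -0.002 0 0.015 0" --pt "-1 0 0 0.013 0" --pt "-1 0 0 0.008 0" --pt "-1 0 0 0.004 0" --pt "-1 0 0 0.004 0" --pt "-1 0 0 0.004 0" --pt "-1 0 0 0.004 0"

```text
clock: 12.52
eef_pos: [623.5, -58.5, 164.7]
eef_rot: [3.139, 0.0, 1.574]
wrist_force: [0.3, 0.3, 7.0]
finger_gap: 0.1
finger_force: 3.3
```

Call:
arm_command --pt "-1 0 0 0.004 0" --pt "-1 0 0 0.004 0" --pt "-1 0 0 0.003 0" --pt "-1 0 0 0.002 0" --pt "-1 0 0 0.002 0" --pt "-1 0 0 0 0"

```text
clock: 13.28
eef_pos: [623.5, -58.4, 149.8]
eef_rot: [3.139, 0.0, 1.574]
wrist_force: [-0.4, 0.1, 5.5]
finger_gap: 0.5
finger_force: 3.0
```

Call:
arm_command --pt "-1 0 0 0.002 0" --pt "-1 0 0 0.002 0" --pt "-1 0 0 0 0"

```text
clock: 13.65
eef_pos: [624.3, -58.6, 149.3]
eef_rot: [3.135, 0.001, 1.574]
wrist_force: [-7.5, 1.1, 28.4]
finger_gap: 0.6
finger_force: 14.9
```

The pin has stopped hard at the expected height (149 + 39 = 188). I lift off and check.

Call:
arm_command --pt "-1 0 0 -0.004 0" --pt "-1 0 0 -0.02 0" --pt "-1 0 0 -0.05 0" --pt "-1 0 0 -0.04 0" --pt "-1 0 -0.04 0 0" --pt "-1 0 -0.05 0 0" --pt "-1 0 -0.05 0 0" --pt "-1 0 0 0 0"

```text
clock: 14.65
eef_pos: [481.0, -58.7, 259.4]
eef_rot: [3.14, 0.0, 1.573]
wrist_force: [-0.3, -0.0, -0.4]
finger_gap: 0.4
finger_force: 0.0
```

```bash
python3 -c "
from h import *
c=head('scene');lever();head('top'); cv2.imwrite('pics/s7.png',c['img'])"
```

```text
scene head 184 [[608.2, -73.4, 170.9], [630.8, -57.8, 187.5], [640.1, -41.0, 190.2]]
lever n 222 angle~ -0.019
top head 33 [[629.8, -69.0, 184.4], [633.3, -57.0, 188.4], [638.3, -43.4, 192.2]]
```

View pics/s7.png

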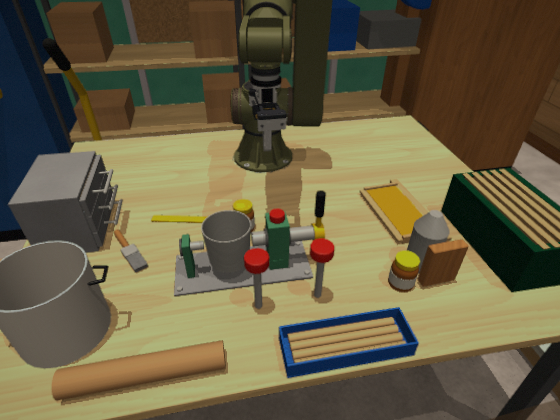

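The red head (277,216) is down on the housing with its top at about 188 mm. The lever is upright and everything else is where it was.

```bash
python3 -c "
from cell import ticket; print(ticket.sign_off())"
```

```text
the job is handed in; nothing more can be done
None
```

The pail is locked: the lever was pushed until the pin dropped in, the pin was then pressed home (head top about 188 mm), and the job was handed in at about 15 s; on the first try the fingers came down on the lever's end instead (reported height about 39 mm too low), pushing the wrist force to at least 57 N before I backed off, and nothing else was disturbed.

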